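# Pack the finned attenuators into their kit case

### The arm

A 6-joint arm with a two-finger parallel gripper is mounted at the origin on the work surface. World frame = base frame: x ahead of the robot, y to its left, z up, the work surface at z = 0. Lengths are in mm, angles in degrees, forces in N, time in s.
With the tool pointing down it reaches from about 350 to 850 mm from the base axis. Payload 8.1 kg.
Tool frame: the origin (TCP) lies at the very end of the fingers, on their centre line; the grasp point (between the pads) lies 19 mm behind it; z points along the fingers, y is the line along which they close (so a half turn about z gives the same grasp; the last joint's range is limited). The gripper opens to 85 mm and grips with 20 to 120 N. Pads are 22 mm wide; open, the fingers measure 114 mm over their backs; the gripper's body (76 mm by 85 mm) begins 54 mm behind the grasp point. The pads swing forward as they close: fully open they stand 13 mm farther back than shut.
Start: joints at [61.685, 7.471, 85.268, -0, 87.261, -4.893], TCP at [238.485, 550.573, 206.292] pointing down, gripper open.
Joint ranges: [-169.43, 169.43], [-51.17, 129.36], [1.28, 143.12], [-76.62, 256.62], [0, 156.53], [-152.29, 152.29]. Speed limits (degrees/s): [136.94, 136.94, 159.86, 180, 180, 180].

### API

Orientations are given as [roll, pitch, yaw] about the fixed x, y, z axes, in that order (R = Rz(yaw) Ry(pitch) Rx(roll)).
In Python, from bench import sense, eyes, job, models gives the robot as it stands. The module is installed in compiled form; this text tells all that it offers.
- The arm moves only by the tool apply_moves, never from a script. Its argument "rows" is a list of rows, each a list of 6 numbers: the shift along the tool's x, y, z in mm, then the turn, a rotation vector about the tool's x, y, z in rad. In form: [[dx, dy, dz, rx, ry, rz], ...]. A call has exactly 5 rows; each row shifts and turns the commanded pose from where the row before left it, along the tool's axes as they then stand; what a row does not reach is not made up. A row lasts 1/8 s, in which the tool goes at most 62.5 mm and 10.7 degrees, less where a joint would pass 70% of its speed; a pose out of reach is approached as far as the arm can. A call is refused whole if a number of a shift passes 62.5 or a number of a turn 0.188, either way. A call with a gripper value outside its range is refused whole. "fingers" is the finger opening in mm, from 0 to 85.4, set as the call begins (left out, the last holds). The fingers move at their own pace and stop on an object; "grip_force" is the grip in N (left out, the last holds). Time passes only in rows, so rows that do not move let the fingers close, or fill a call up. It gives the time, the measured TCP pose, the force, the opening and the grip force at its end, in the units of the state.
- sense(): the state, without advancing time (a new reading comes with each control period).
- eyes.snapshot(name): name is "scene" or "top" or "wrist"; returns (picture, depth): 400x640x3 uint8, red, green, blue; 400x640 float32, mm along the optical axis (not along the pixel's ray), 0 where there is no reading.
- eyes.get_calibration(name): a dict with "intrinsics" (3x3 intrinsics, pixels), "R" (3x3) and "t" (3): a world point X has camera coordinates R X + t; the wrist camera has in their place "mount" (4x4, takes a point from camera to tool coordinates, whose origin is the TCP and whose axes are the flange's). Camera axes: x right, y down, z forward; pixel columns grow to the right and rows downward; lengths in mm; the calibration is good to about 2 mm. A picture is of the moment at which its call begins: read the wrist's pose just before it. get_calibration takes no time and is no camera call.
- job.hand_in(): hands the job in; it is judged then, once.
Trained networks look in the newest picture that a camera, given by its name, has taken for a name from the list of things; names that differ only in an ending like _2 or _b are one class to them, and where a whole thing is asked for, a point or a joint stands for the part that bears it (a point fixed in the world has none). Each returns a list of dicts, best first, with "confidence" (0 to 1); they miss things now and then, are a little off and sometimes report something else, mostly with a low value. They report only what shows in the picture. A call takes as long as a camera call.
- models.boxes_of(name, camera): "xyz" ([x, y, z] in mm, in world coordinates, good to about 4 mm: the middle of the surface that is visible of it).
- models.cut_out(name, camera): "pixels" (400x640 bool, what is visible of it).
- models.place_of(name, camera): "xyz" ([x, y, z] in mm, in world coordinates, good to about 4 mm: a listed point, or the origin of a listed thing).
The state is a dict: "time": time; "joint_pos": joint angles; "qd": joint speeds; "joint_efforts": joint torques, N m; "tool_pos": TCP position; "tcp_rot": TCP orientation; "ft_force": force on the tool from outside, world axes, zero at the start; "wrist_torque": the same for the moment, N m; "finger_gap": finger opening in mm; "grip_force": force on a finger pad.
Only numpy, scipy, OpenCV 4.12 (cv2) and the standard library are available. Lean on these libraries where they do the work, as an engineer would, in place of code of your own. Each camera call takes 0.05 s, during which the arm holds its last target. There are 200 camera calls.

### The job

Pack up the radio test kit: put the three finned attenuators into the open case, each lying flat and upright in the insert whose recess is made for its length (long, medium, short). Set them down without dropping them, and leave the three smooth-sided couplers where they lie on the bench.

Things in the scene. Friction and masses are not known exactly. Their poses are not given: they have to be found in the camera images.
- case: Shallow grey kit case, open, fixed to the bench: base 156 x 254 mm, 20 mm high, walls and floor 5 mm thick, holding the three inserts side by side. Its lid, just as large and 18 mm high, lies folded flat on the far side (+x of the case). Origin: centre of the base's underside; y runs along its 254 mm side.
- attenuator_long: The long finned attenuator, to be packed: loose aluminium block with square cooling fins all along it (dark gaps seen from above), body 86 long x 30 wide x 34 mm high, a round connector 16 mm across and 12 mm long at mid height on each end, 110 mm in all; about 0.24 kg, flat on the bench. Same both ways round. Origin: centre of the underside; x along its length, y across its width, z up.
- attenuator_medium: The medium finned attenuator, to be packed: loose aluminium block with square cooling fins all along it (dark gaps seen from above), body 61 long x 30 wide x 34 mm high, a round connector 16 mm across and 12 mm long at mid height on each end, 85 mm in all; about 0.17 kg, flat on the bench. Same both ways round. Origin: centre of the underside; x along its length, y across its width, z up.
- attenuator_short: The short finned attenuator, to be packed: loose aluminium block with square cooling fins all along it (dark gaps seen from above), body 36 long x 30 wide x 34 mm high, a round connector 16 mm across and 12 mm long at mid height on each end, 60 mm in all; about 0.11 kg, flat on the bench. Same both ways round. Origin: centre of the underside; x along its length, y across its width, z up.
- insert_long: Fixed insert in the case for the long attenuator: black, 138 x 72 mm, 13 mm high, with a white-floored recess 126 long x 46 wide x 8 mm deep in its centre (8 mm to spare on each side). Origin: centre of its underside, 5 mm above the bench; x along the recess, whose floor is 5 mm above the origin. The inserts stand 80 mm apart, in an order that changes.
- insert_medium: Fixed insert in the case for the medium attenuator: black, 138 x 72 mm, 13 mm high, with a white-floored recess 101 long x 46 wide x 8 mm deep in its centre (8 mm to spare on each side). Origin: centre of its underside, 5 mm above the bench; x along the recess, whose floor is 5 mm above the origin. The inserts stand 80 mm apart, in an order that changes.
- insert_short: Fixed insert in the case for the short attenuator: black, 138 x 72 mm, 13 mm high, with a white-floored recess 76 long x 46 wide x 8 mm deep in its centre (8 mm to spare on each side). Origin: centre of its underside, 5 mm above the bench; x along the recess, whose floor is 5 mm above the origin. The inserts stand 80 mm apart, in an order that changes.
- coupler_long: Look-alike to be left alone: long smooth-sided coupler, loose, plain aluminium block without fins, body 86 x 30 x 34 mm, with the same 12 mm long connector at each end (110 mm in all) and a third one on its +y side. Origin: centre of the underside; x along its length, z up.
- coupler_medium: Look-alike to be left alone: medium smooth-sided coupler, loose, plain aluminium block without fins, body 61 x 30 x 34 mm, with the same 12 mm long connector at each end (85 mm in all) and a third one on its +y side. Origin: centre of the underside; x along its length, z up.
- coupler_short: Look-alike to be left alone: short smooth-sided coupler, loose, plain aluminium block without fins, body 36 x 30 x 34 mm, with the same 12 mm long connector at each end (60 mm in all) and a third one on its +y side. Origin: centre of the underside; x along its length, z up.

How it is judged:
By the outcome, as a careful person would: the job done as asked, in the order asked, and still so for the second after the job is handed in, with the robot touching nothing.
It also fails if it takes over 83 s, if anything falls off the work surface, if the arm or the gripper's body presses on something with over 40 N, if the wrist force passes 120 N, or if a joint passes its speed limit or range.

## Working session

There is one attempt and no reset: what is moved stays moved. The work goes in short steps, Python scripts to look and compute and a tool call to move; the robot and the scene stay as the last step left them, time stands still between calls to the robot, and variables do not carry over. Pictures are saved under pics/ and viewed, at most 14 in all, crops included, and the job is handed in when it is done.

Besides the shell and the picture viewer there is one more tool, called after ">>>" as a command line: name --pt "numbers of a row" for each row, then --argument value for the rest. apply_moves: Moves the arm, as the interface text tells. Its arguments: {"type":"object","properties":{"rows":{"type":"array"},"fingers":{"type":"number"},"grip_force":{"type":"number"}},"required":["rows"]}

```bash
mkdir -p pics; cat > h.py <<'E'
import numpy as np,cv2
from bench import sense,eyes,job,models
def world(cam,u,v,z=None,depth=None):
    c=eyes.get_calibration(cam);K=c['intrinsics'];R=np.array(c['R']);t=np.array(c['t'])
    ray=R.T@np.linalg.inv(K)@np.array([u,v,1.]);C=-R.T@t
    return C+ray*((z-C[2])/ray[2])
E
python3 - <<'E'
from h import *
s=sense();print(s)
im,d=eyes.snapshot('top');cv2.imwrite('pics/top.png',im[:,:,::-1])
for n in ['attenuator_long','attenuator_medium','attenuator_short','insert_long','insert_medium','insert_short','coupler_long','coupler_medium','coupler_short']:
    for r in models.place_of(n,'top')[:3]: print(n,np.round(r['xyz']),round(r['confidence'],2))
    if n[0]in'ai':
      for r in models.cut_out(n,'top')[:2]:
        m=r['pixels'];v,u=np.nonzero(m);z=34 if n[0]=='a' else 18
        P=np.array([world('top',a,b,z)[:2] for a,b in zip(u,v)]).astype(np.float32)
        print('  cut',round(r['confidence'],2),len(u),u.mean().round(),v.mean().round(),cv2.minAreaRect(P))
E
```

```text
{'time': 0.0, 'joint_pos': array([ 6.16860549e+01,  7.51561868e+00,  8.53281961e+01, -1.41113746e-03,
        8.72609612e+01, -4.89287823e+00]), 'qd': array([-0.05801452,  0.03779841, -0.09173963, -0.00388084, -0.03337458,
        0.02183156]), 'joint_efforts': array([ 1.38002000e-03, -5.69413626e+01, -5.00543368e+01,  2.33426563e-04,
        1.53182633e-02,  2.25041191e-05]), 'tool_pos': array([238.19989776, 550.05516314, 205.24952329]), 'tcp_rot': array([-1.79895486e+02, -7.53240291e-03,  1.56578995e+02]), 'ft_force': array([0.21681919, 0.08078812, 0.7384434 ]), 'wrist_torque': array([-0.02290135,  0.00975963,  0.02484768]), 'grip_force': 0.0, 'finger_gap': 84.87310077794145}
  cut 0.73 450 207.0 236.0 ((425.93359375, 267.37969970703125), (106.97080993652344, 32.118247985839844), 17.630849838256836)
  cut 0.58 1594 346.0 199.0 ((526.4029541015625, -70.28305053710938), (71.2883529663086, 136.09828186035156), 88.52727508544922)
attenuator_medium [584. 255.  -1.] 0.68
  cut 0.83 347 216.0 175.0 ((579.85205078125, 251.1503143310547), (78.60884094238281, 31.75366973876953), 20.195602416
[... 240 characters left out ...]
5), (57.97616195678711, 34.65813064575195), 20.6730899810791)
insert_long [530.  88.   3.] 0.9
  cut 0.8 1703 282.0 196.0 ((532.0028076171875, 88.59909057617188), (78.11470794677734, 140.61952209472656), 89.962158203125)
insert_medium [528. -67.   3.] 0.71
insert_medium [585. 255.  -3.] 0.45
  cut 0.78 1636 346.0 199.0 ((527.630126953125, -70.84471130371094), (73.24034118652344, 138.77304077148438), 89.69075775146484)
insert_short [532.  12.   6.] 0.64
  cut 0.75 1643 314.0 198.0 ((528.058349609375, 8.225015640258789), (74.54197692871094, 141.9244842529297), 87.67747497558594)
coupler_long [ 456. -268.    3.] 0.64
coupler_medium [ 614. -257.    1.] 0.76
coupler_short [ 522. -415.   -2.] 0.61
```

View pics/top.png

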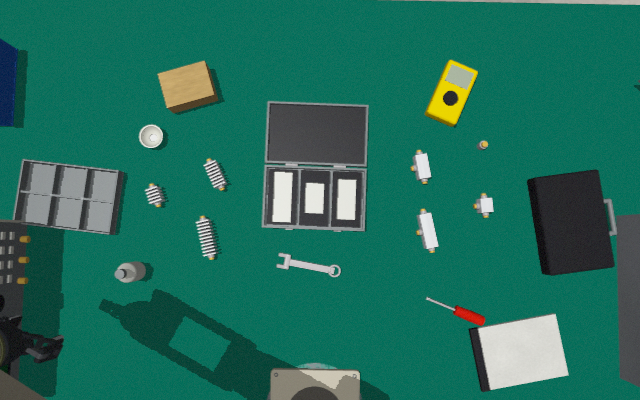

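The left side of the picture holds the finned parts: long (206,238), medium (216,175) and short (155,195). The recesses are long (283,197), short (314,198) and medium (346,199). The couplers are on the right. Next I'll get axis directions and the recess centres.

```bash
cat >> h.py <<'E'
def fit(P):
    c,_,_=0,0,0
    (c,wh,_)=cv2.minAreaRect(P.astype(np.float32))
    b=cv2.boxPoints(((c),wh,_));e=[b[1]-b[0],b[2]-b[1]];e=max(e,key=np.linalg.norm)
    return np.round(c,1),np.round(sorted(wh),1),round(float(np.degrees(np.arctan2(e[1],e[0]))%180),1)
def plan(dst,yaw):
    "shift in tool axes (current yaw, tool down) and yaw turn about tool z (rad)"
    s=sense();y=s['tcp_rot'][2];a=np.radians(y);d=np.array(dst)-s['tool_pos']
    t=[d@[np.cos(a),np.sin(a),0],d@[np.sin(a),-np.cos(a),0],-d[2]]
    dy=(yaw-y+90)%180-90
    print('pos',s['tool_pos'].round(1),'rot',s['tcp_rot'].round(2),'shift',np.round(t,1),'rz',round(-np.radians(dy),3),'J6',s['joint_pos'][5].round(1))
E
python3 - <<'E'
from h import *
im,d=eyes.snapshot('top')
g=cv2.cvtColor(im,cv2.COLOR_RGB2GRAY)
w=((g>185)).astype(np.uint8);w[:,:265]=0;w[:,370:]=0;w[:160]=0;w[235:]=0
n,l,st,c=cv2.connectedComponentsWithStats(w)
for i in range(1,n):
    if st[i,4]>100:
        k=(l==i);v,u=np.nonzero(k);print(c[i].round(1),fit(np.array([world('top',a,b,10)[:2] for a,b in zip(u,v)])))
for n in ['long','medium','short']:
    r=models.cut_out('attenuator_'+n,'top')[0]['pixels'];v,u=np.nonzero(r)
    print(n,fit(np.array([world('top',a,b,28)[:2] for a,b in zip(u,v)])))
print([eyes.get_calibration('wrist')[k] for k in('mount','intrinsics')])
plan([426,267,140],111)
E
```

```text
[282.2 196.9] (array([530.9,  88.7]), array([ 44.2, 123.9]), 179.0)
[346.4 199.2] (array([527.7, -71.6]), array([43.2, 99.7]), 178.4)
[314.2 197.6] (array([529.4,   8.4]), array([44.5, 74.7]), 178.8)Traceback (most recent call last):
  File "<stdin>", line 10, in <module>
IndexError: list index out of range
```

```bash
python3 - <<'E'
from h import *
print([np.round(eyes.get_calibration('wrist')[k],3).tolist() for k in('mount','intrinsics')])
plan([428,265,205],17.6)
E
```

```text
[[[-0.0, -0.947, -0.32, 81.237], [1.0, 0.0, -0.0, -0.055], [0.0, -0.32, 0.947, -168.965], [0.0, 0.0, 0.0, 1.0]], [[296.141, 0.0, 322.098], [0.0, 296.141, 202.884], [0.0, 0.0, 1.0]]]
pos [238.5 550.6 206.3] rot [179.99  -0.   156.58] shift [-287.4 -186.7    1.3] rz -0.716 J6 -4.9
```

>>> apply_moves --pt "-48 -31 0 0 0 0" --pt "-48 -31 0 0 0 0" --pt "-48 -31 0 0 0 0" --pt "-48 -31 0 0 0 0" --pt "-48 -31 0 0 0 0"

```text
time: 1.52
tool_pos: [397.9, 311.4, 206.6]
tcp_rot: [180.0, 0.0, 156.6]
ft_force: [0.8, 0.1, -0.8]
finger_gap: 85.3
grip_force: 0.0
```

>>> apply_moves --pt "-47 -32 0 0 0 0" --pt "0 0 0 0 0 -0.18" --pt "0 0 0 0 0 -0.18" --pt "0 0 0 0 0 -0.18" --pt "0 0 0 0 0 -0.176"

```text
time: 2.15
tool_pos: [427.6, 264.8, 206.4]
tcp_rot: [180.0, 0.0, -162.1]
ft_force: [0.7, -0.1, 0.2]
finger_gap: 85.3
grip_force: 0.0
```

```bash
cat >> h.py <<'E'
from scipy.spatial.transform import Rotation as Ro
def wworld(pix,depth=None,z=None):
    s=sense();R=Ro.from_euler('xyz',s['tcp_rot'],degrees=True).as_matrix();c=eyes.get_calibration('wrist')
    M=c['mount'];A=R@M[:3,:3];o=R@M[:3,3]+s['tool_pos']
    r=(A@np.linalg.inv(c['intrinsics'])@np.c_[pix,np.ones(len(pix))].T).T
    return o+r*((z-o[2])/r[:,2])[:,None] if depth is None else o+r*depth[:,None]
def look(n,fn):
    im,d=eyes.snapshot('wrist');cv2.imwrite(fn,im[:,:,::-1])
    rs=models.cut_out(n,'wrist')
    v,u=np.mgrid[0:400,0:640]
    X=wworld(np.c_[u.ravel(),v.ravel()],d.ravel()).reshape(400,640,3)
    for r in rs[:2]:
        k=r['pixels']&(d>0);p=X[k&(X[:,:,2]>29)&(X[:,:,2]<40)]
        if len(p)<50: continue
        # robust top faces: trim outliers
        vv,uu=np.nonzero(k);print(n,round(r['confidence'],2),'px',uu.mean().round(),vv.mean().round(),'top z',np.median(p[:,2]).round(1),fit(p[:,:2]),len(p))
    return im,d,X
E
python3 - <<'E'
from h import *
look('attenuator_long','pics/w1.png')
plan([428,265,205],17.6)
E
```

```text
attenuator_long 0.88 px 330.0 173.0 top z 34.3 (array([425.9, 273.1]), array([29.8, 86.3]), 14.5) 1464
pos [427.5 264.9 206.4] rot [ 1.8000e+02  1.0000e-02 -1.6227e+02] shift [-0.5 -0.   1.4] rz 0.002 J6 -81.8
```

View pics/w1.png

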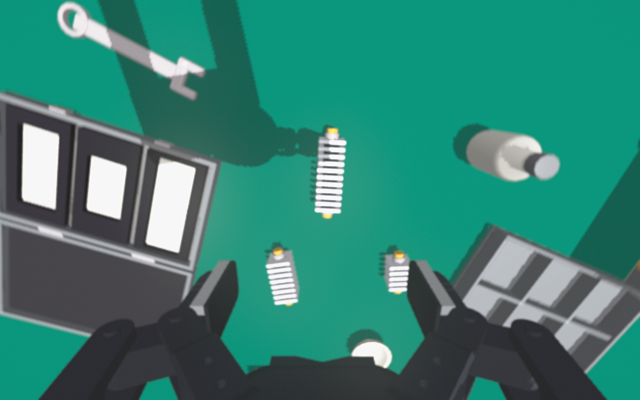

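The wrist view shows the long part at (330,173), medium (283,277), short (398,272) and the three recesses at the left. I'll measure all of them from this one view.

```bash
python3 - <<'E'
from h import *
for n in ['medium','short']: look('attenuator_'+n,'pics/t.png')
im,d,X=look('attenuator_long','pics/t.png')
w=(im.min(2)>215).astype(np.uint8);w[:,215:]=0
n,l,st,c=cv2.connectedComponentsWithStats(w)
for i in range(1,n):
    if st[i,4]>300:
        p=X[(l==i)&(d>0)];print(c[i].round(),fit(p[:,:2]),np.median(p[:,2]))
plan([426,273,50],14.5)
E
```

```text
attenuator_medium 0.88 px 283.0 276.0 top z 34.2 (array([582.9, 256. ]), array([30.6, 62.7]), 25.3) 908
attenuator_short 0.73 px 397.0 271.0 top z 34.0 (array([528.9, 402.7]), array([24.3, 37.2]), 20.4) 438
attenuator_long 0.91 px 330.0 172.0 top z 34.3 (array([426., 273.]), array([30. , 86.2]), 14.6) 1501
[84. 26.] (array([353.6, -30.3]), array([29.3, 58.6]), 76.2) 8.693008491360587
[172.  66.] (array([363.6,  69.7]), array([20. , 57.1]), 97.2) 8.612490258593539
[ 40. 167.] (array([530.3, -73.5]), array([41.9, 98.6]), 179.0) 11.374173707703847
[106. 188.] (array([531.6,   7.5]), array([43.1, 73.5]), 179.6) 11.375527686365302
[170. 205.] (array([533. ,  88.5]), array([ 44.3, 123.9]), 178.9) 11.30787524816526
pos [427.5 264.9 206.3] rot [-180.     -0.   -162.51] shift [ -1.    8.1 156.3] rz 0.052 J6 -81.5
```

>>> apply_moves --pt "-1 8 0 0 0 0.052" --pt "0 0 45 0 0 0" --pt "0 0 50 0 0 0" --pt "0 0 45 0 0 0" --pt "0 0 20 0 0 0" --fingers 60

```text
time: 3.18
tool_pos: [424.0, 271.8, 43.0]
tcp_rot: [-179.9, -0.3, -165.5]
ft_force: [0.3, 0.2, 0.3]
finger_gap: 59.9
grip_force: 0.0
```

```bash
python3 - <<'E'
from h import *
plan([426,273,13],14.6)
im,d=eyes.snapshot('wrist');cv2.imwrite('pics/w2.png',im[:,:,::-1])
E
```

```text
pos [424.  271.8  43. ] rot [-179.94   -0.25 -165.46] shift [-2.3  0.7 30. ] rz -0.001 J6 -77.7
```

View pics/w2.png

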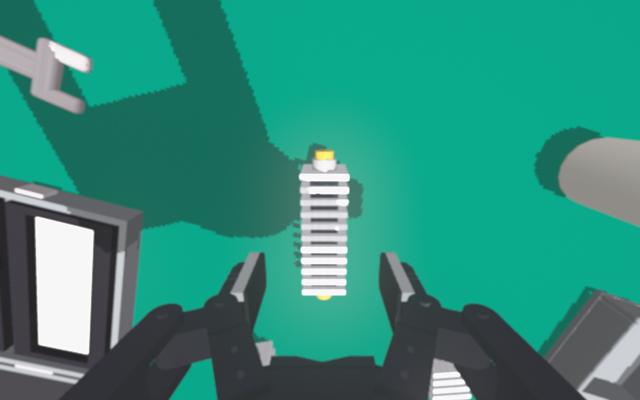

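The long part is centred between the fingers, at column 324 between 258 and 388, and parallel to them. I'll descend and grip.

>>> apply_moves --pt "-2 0 15 0 0 0" --pt "0 0 10 0 0 0" --pt "0 0 5 0 0 0" --pt "0 0 0 0 0 0" --pt "0 0 0 0 0 0"

```text
time: 3.85
tool_pos: [428.4, 273.6, 16.9]
tcp_rot: [180.0, 0.1, -165.4]
ft_force: [-0.8, 0.5, -0.5]
finger_gap: 60.4
grip_force: 0.0
```

>>> apply_moves --pt "0 0 0 0 0 0" --pt "0 0 0 0 0 0" --pt "0 0 0 0 0 0" --pt "0 0 0 0 0 0" --pt "0 0 0 0 0 0" --fingers 20 --grip_force 50

```text
time: 4.47
tool_pos: [428.0, 273.3, 16.3]
tcp_rot: [-180.0, -0.0, -165.4]
ft_force: [0.5, 0.0, 0.6]
finger_gap: 19.9
grip_force: 0.0
```

>>> apply_moves --pt "0 0 -5 0 0 0" --pt "0 0 -15 0 0 0" --pt "0 0 -25 0 0 0" --pt "0 0 -25 0 0 0" --pt "0 0 -10 0 0 0"

```text
time: 5.1
tool_pos: [429.4, 274.1, 99.2]
tcp_rot: [180.0, 0.2, -165.4]
ft_force: [0.1, 0.0, -0.4]
finger_gap: 20.1
grip_force: 0.0
```

```bash
python3 - <<'E'
from h import *
plan([532,88.7,60],179)
E
```

```text
pos [429.4 274.1  99.2] rot [ 179.95    0.23 -165.38] shift [ -52.5 -205.3   39.2] rz 0.273 J6 -77.8
```

```bash
python3 - <<'E'
from h import *
im,d,X=look('attenuator_long','pics/w3.png')
E
```

```text
attenuator_long 0.6 px 323.0 194.0 top z 33.7 (array([425.7, 272.7]), array([29.7, 86.3]), 14.8) 2728
```

View pics/w3.png

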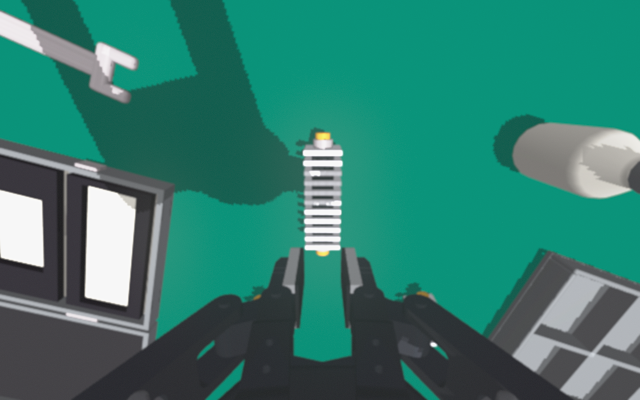

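```bash
python3 - <<'E'
from h import *
im,d=eyes.snapshot('wrist')
c=eyes.get_calibration('wrist');v,u=np.mgrid[245:330:7,280:368:8]
r=(np.linalg.inv(c['intrinsics'])@np.c_[u.ravel(),v.ravel(),np.ones(u.size)].T).T*d[v,u].reshape(-1,1)
T=(c['mount'][:3,:3]@r.T).T+c['mount'][:3,3]
np.set_printoptions(linewidth=160,suppress=True)
print(T[:,2].reshape(v.shape).round());print(T[:,1].reshape(v.shape).round());print(T[:,0].reshape(v.shape).round())
print(sense()['finger_gap'])
E
```

```text
[[  98.   97.   97.   96.   64.   65.   64.   65.   97.   97.   97.]
 [  97.   97.  -36.   96.   97.   75.   77.   97.  -36.  -35.   98.]
 [ -35.  -43.  -42.  -27.   97.   97.   95.   97.  -43.  -42.  -36.]
 [ -42.  -50.  -49.  -29.   99.   98.   97.   98.  -47.  -49.  -43.]
 [ -49.  -56.  -54.  -30.   96.   97.   97.   98.  -49.  -55.  -56.]
 [ -55.  -61.  -60.  -30.   97.   97.   98.   98.  -50.  -61.  -61.]
 [ -69.  -68.  -64.   97.   98.   97.   98. -169.  -51.  -63.  -67.]
 [ -73.  -71.  -63.   98.   97.   97.   97.   98.  -52.  -63.  -71.]
 [ -76.  -76.  -64.   99.   97.   97.   96.   98.  -53.  -69.  -75.]
 [ -80.  -80.  -64.   98.   98.   97.   97.   98.  -55.  -72.  -80.]
 [ -84.  -83.  -64.   98.   98.   98.   97.   96.   98.  -72.  -83.]
 [ -93.  -93.  -63.   98.   97.   97.   97.   97.   97.  -72.  -92.]
 [ -96.  -96.   97.   97.   97.   97.   98.   97.   98.  -72.  -95.]]
[[-43. -35. -27. -19. -10.  -3.   4.  11.  21.  29.  37.]
 [-43. -35. -14. -19. -11.  -3.   5.  13.  10.  14.  37.]
 [-22. -17. -13. -11. -11.  -3.   5.  13.  10.  14.  19.]
 [-21. -16. -13. -10. -11.  
[... 768 characters left out ...]
  11.   10.   -2.  -77.  -77.  -76.  -77.    9.   11.    7.]
 [   7.   11.   10.   -5.  -84.  -84.  -84.  -85.    7.   11.   11.]
 [   7.   11.   10.  -10.  -93.  -93.  -93.  -93.    3.   10.   11.]
 [  13.   12.    9. -101. -102. -101. -102.   81.    0.    9.   11.]
 [  12.   11.    5. -110. -110. -110. -110. -111.   -2.    5.   11.]
 [  12.   11.    3. -120. -119. -119. -118. -120.   -6.    7.   11.]
 [  11.   12.   -1. -128. -128. -128. -128. -128.   -8.    5.   11.]
 [  12.   11.   -5. -137. -137. -138. -136. -135. -137.    2.   11.]
 [  17.   16.   -9. -147. -146. -146. -146. -146. -146.   -1.   16.]
 [  16.   16. -156. -155. -156. -156. -156. -156. -156.   -5.   16.]]
20.09789938470568
```

The fingers closed above the part. Depth puts the fingertips about 28 mm short of the reported TCP, so I'll measure the tip offset at the working openings.

>>> apply_moves --pt "0 0 0 0 0 0" --pt "0 0 0 0 0 0" --pt "0 0 0 0 0 0" --pt "0 0 0 0 0 0" --pt "0 0 0 0 0 0" --fingers 30

```text
time: 5.88
tool_pos: [427.9, 273.3, 96.2]
tcp_rot: [-180.0, -0.0, -165.4]
ft_force: [-0.3, 0.3, 0.0]
finger_gap: 30.2
grip_force: 0.0
```

```bash
cat > tip.py <<'E'
from h import *
im,d=eyes.snapshot('wrist')
c=eyes.get_calibration('wrist');v,u=np.mgrid[0:400,0:640]
r=(np.linalg.inv(c['intrinsics'])@np.c_[u.ravel(),v.ravel(),np.ones(u.size)].T).T*d.reshape(-1,1)
T=(c['mount'][:3,:3]@r.T).T+c['mount'][:3,3]
k=(d.ravel()>0)&(T[:,2]<20)&(abs(T[:,1])<60)&(abs(T[:,0])<25)&(T[:,2]>-100)
p=T[k];o=np.argsort(-p[:,2]);print(p[o[:40:4]].round(1));print(np.percentile(p[:,0],[1,50,99]),sense()['finger_gap'],sense()['tool_pos'])
E
python3 tip.py
```

```text
[[ -4.4 -15.6 -26.3]
 [ -3.4  14.5 -26.8]
 [ -3.1 -15.5 -27.3]
 [ -6.6  14.5 -27.8]
 [  8.8  14.6 -28.2]
 [ -9.3  14.5 -28.5]
 [ -8.5 -15.5 -28.8]
 [  6.3 -15.6 -29. ]
 [  7.6 -15.5 -29.2]
 [ -7.4  14.4 -29.5]]
[-11.69017453  10.08604311  16.84514399] 29.8435453661068 [427.97363192 273.3343151   96.27429393]
```

>>> apply_moves --pt "0 0 0 0 0 0" --pt "0 0 0 0 0 0" --pt "0 0 0 0 0 0" --pt "0 0 0 0 0 0" --pt "0 0 0 0 0 0" --fingers 60

```text
time: 6.55
tool_pos: [428.0, 273.3, 96.3]
tcp_rot: [-180.0, -0.0, -165.4]
ft_force: [0.2, -0.0, 0.3]
finger_gap: 60.2
grip_force: 0.0
```

```bash
python3 tip.py; python3 -c "
from h import *
plan([425.8,272.8,-12],14.7)"
```

```text
[[  4.5  29.6 -31.1]
 [  5.3 -30.6 -31.4]
 [  5.4  29.5 -31.6]
 [  3.2 -30.6 -31.9]
 [  4.5  29.4 -32.1]
 [ -4.5 -30.5 -32.1]
 [ -3.7  29.4 -32.4]
 [ -7.3 -30.6 -32.5]
 [ -5.3  29.4 -32.7]
 [  9.   29.5 -32.9]]
[-11.43467434   7.95176505  16.73753639] 59.97902768605551 [427.97556383 273.31952197  96.29196224]
pos [428.  273.3  96.3] rot [-180.     -0.   -165.38] shift [  2.2   0.  108.3] rz -0.001 J6 -77.8
```

>>> apply_moves --pt "2 0 40 0 0 0" --pt "0 0 35 0 0 0" --pt "0 0 20 0 0 0" --pt "0 0 10 0 0 0" --pt "0 0 0 0 0 0"

```text
time: 7.22
tool_pos: [425.7, 272.7, -9.0]
tcp_rot: [-180.0, -0.1, -165.4]
ft_force: [-0.8, 0.4, -0.2]
finger_gap: 60.1
grip_force: 0.0
```

```bash
python3 - <<'E'
from h import *
im,d,X=look('attenuator_long','pics/w4.png');plan([425.8,272.8,-13],14.7);print(sense()['ft_force'])
E
python3 tip.py
```

```text
attenuator_long 0.57 px 324.0 258.0 top z 35.7 (array([427.5, 273.5]), array([30. , 87.7]), 14.5) 9335
pos [426.8 273.2  -7.7] rot [ 1.7998e+02  8.0000e-02 -1.6538e+02] shift [ 1.1 -0.2  5.3] rz -0.001 J6 -77.8
[ 0.7815729  -0.68598587  0.32638575]
[[ 16.8  38.   -6.9]
 [ -4.1  49.2  -7.1]
 [-13.7 -56.   -7.2]
 [ 17.   42.6  -7.3]
 [ -3.9  18.1  -7.4]
 [ 14.5 -39.7  -7.4]
 [  0.1  25.8  -7.4]
 [  7.4  32.   -7.4]
 [-20.7  19.9  -7.5]
 [ 18.9 -48.1  -7.5]]
[-23.15921082   6.73995204  24.11269266] 60.073948264565715 [427.0376409  273.32032706  -7.46876683]
```

View pics/w4.png

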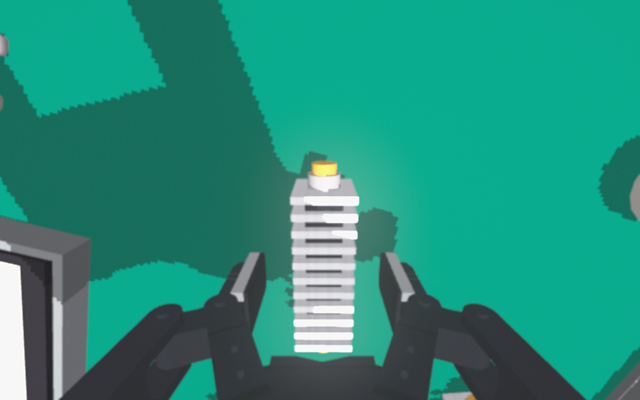

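The part is between the fingers (columns 292–355, fingers 258–388), and the table depth confirms the tip offset. I'll go down 6 mm more and close.

>>> apply_moves --pt "1 0 6 0 0 0" --pt "0 0 0 0 0 0" --pt "0 0 0 0 0 0" --pt "0 0 0 0 0 0" --pt "0 0 0 0 0 0" --fingers 20 --grip_force 50

```text
time: 8.0
tool_pos: [424.9, 272.6, -14.7]
tcp_rot: [180.0, -0.0, -165.4]
ft_force: [-0.5, 0.9, -0.2]
finger_gap: 29.3
grip_force: 50.8
```

>>> apply_moves --pt "0 0 0 0 0 0" --pt "0 0 -5 0 0 0" --pt "0 0 -15 0 0 0" --pt "0 0 -30 0 0 0" --pt "0 0 -20 0 0 0"

```text
time: 8.62
tool_pos: [425.9, 272.9, 57.7]
tcp_rot: [180.0, 0.1, -165.4]
ft_force: [-0.1, -0.1, -2.4]
finger_gap: 28.9
grip_force: 50.4
```

```bash
python3 - <<'E'
from h import *
plan([532,88.7,60],179)
E
```

```text
pos [425.9 272.9  57.7] rot [ 1.7998e+02  1.2000e-01 -1.6538e+02] shift [ -56.2 -205.1   -2.3] rz 0.273 J6 -77.8
```

>>> apply_moves --pt "-14 -51 0 0 0 0" --pt "-14 -51 0 0 0 0" --pt "-14 -51 0 0 0 0" --pt "-14 -52 0 0 0 0" --pt "0 0 0 0 0 0.14"

```text
time: 9.25
tool_pos: [533.3, 84.8, 56.9]
tcp_rot: [-179.9, 0.1, -173.8]
ft_force: [-0.6, 1.4, -2.5]
finger_gap: 29.3
grip_force: 50.8
```

>>> apply_moves --pt "0 0 0 0 0 0.133" --pt "0 0 25 0 0 0" --pt "0 0 10 0 0 0" --pt "0 0 0 0 0 0" --pt "0 0 0 0 0 0"

```text
time: 9.88
tool_pos: [531.6, 88.4, 21.2]
tcp_rot: [180.0, 0.1, 179.0]
ft_force: [1.8, 0.7, -3.3]
finger_gap: 28.8
grip_force: 50.8
```

```bash
python3 - <<'E'
from h import *
plan([532,88.7,-3],179);print(sense()['ft_force'])
im,d=eyes.snapshot('wrist');cv2.imwrite('pics/w5.png',im[:,:,::-1])
E
```

```text
pos [531.6  88.4  21.2] rot [1.8000e+02 6.0000e-02 1.7899e+02] shift [-0.4  0.3 24.2] rz -0.0 J6 -85.0
[ 1.80413093  0.65689772 -3.26010709]
```

View pics/w5.png

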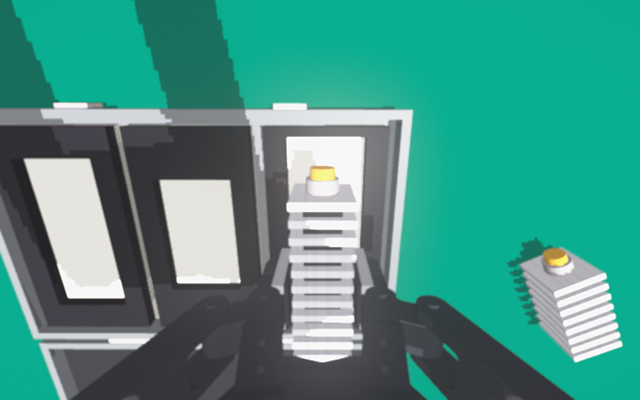

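The part hangs level over the long recess: white floor at columns 287–363, part centred at 323. I'll lower it.

>>> apply_moves --pt "0 0 14 0 0 0" --pt "0 0 6 0 0 0" --pt "0 0 4 0 0 0" --pt "0 0 1 0 0 0" --pt "0 0 0 0 0 0"

```text
time: 10.55
tool_pos: [531.1, 88.3, -4.7]
tcp_rot: [180.0, 0.0, 179.0]
ft_force: [-0.2, 0.2, -2.7]
finger_gap: 29.2
grip_force: 51.0
```

>>> apply_moves --pt "0 0 0.4 0 0 0" --pt "0 0 0.3 0 0 0" --pt "0 0 0.3 0 0 0" --pt "0 0 0 0 0 0" --pt "0 0 0 0 0 0"

```text
time: 11.18
tool_pos: [531.2, 88.3, -4.7]
tcp_rot: [-180.0, 0.0, 179.0]
ft_force: [-5.5, 0.0, 8.7]
finger_gap: 29.2
grip_force: 52.5
```

>>> apply_moves --pt "0 0 0 0 0 0" --pt "0 0 0 0 0 0" --pt "0 0 0 0 0 0" --pt "0 0 0 0 0 0" --pt "0 0 -5 0 0 0" --fingers 44

```text
time: 11.8
tool_pos: [530.5, 88.3, -1.0]
tcp_rot: [-180.0, -0.1, 179.0]
ft_force: [0.1, 0.7, 0.3]
finger_gap: 43.8
grip_force: 0.0
```

>>> apply_moves --pt "0 0 -20 0 0 0" --pt "0 0 -40 0 0 0" --pt "0 0 -40 0 0 0" --pt "0 0 0 0 0 0" --pt "0 0 0 0 0 0"

```text
time: 12.42
tool_pos: [530.9, 88.3, 99.1]
tcp_rot: [-180.0, 0.0, 179.0]
ft_force: [0.8, -0.1, -0.6]
finger_gap: 44.2
grip_force: 0.0
```

```bash
python3 - <<'E'
from h import *
im,d,X=look('attenuator_long','pics/w6.png');print(sense()['finger_gap'])
look('attenuator_medium','pics/t.png')
plan([582.9,256,100],25.3)
E
```

```text
attenuator_long 0.75 px 322.0 204.0 top z 38.2 (array([531.6,  88. ]), array([ 30., 110.]), 179.0) 1737
43.82324711801274
attenuator_medium 0.69 px 505.0 251.0 top z 34.1 (array([583.5, 257. ]), array([30.6, 62.7]), 26.0) 2265
pos [529.9  88.3  97.8] rot [-1.7999e+02 -1.5000e-01  1.7898e+02] shift [-50.  168.6  -2.2] rz -0.459 J6 -85.0
```

View pics/w6.png

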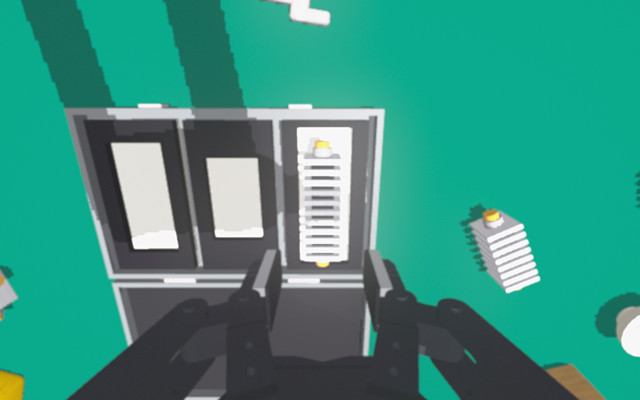

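The long part is seated at (325,205), centred in its recess. The medium part is at (505,251).

>>> apply_moves --pt "-16 56 0 0 0 0" --pt "-17 57 0 0 0 0" --pt "-17 56 0 0 0 0" --pt "0 0 0 0 0 -0.18" --pt "0 0 0 0 0 -0.18" --fingers 60

```text
time: 13.25
tool_pos: [583.1, 257.2, 97.4]
tcp_rot: [-180.0, -0.2, -160.0]
ft_force: [-0.4, -0.4, 0.1]
finger_gap: 60.4
grip_force: 0.0
```

>>> apply_moves --pt "0 0 0 0 0 -0.108" --pt "0 0 25 0 0 0" --pt "0 0 10 0 0 0" --pt "0 0 0 0 0 0" --pt "0 0 0 0 0 0"

```text
time: 13.88
tool_pos: [584.4, 256.5, 64.9]
tcp_rot: [-180.0, 0.0, -154.2]
ft_force: [-0.3, 0.9, 0.8]
finger_gap: 59.9
grip_force: 0.0
```

```bash
python3 - <<'E'
from h import *
look('attenuator_medium','pics/t.png')
plan([583.4,256.8,-14],25.9)
E
```

```text
attenuator_medium 0.62 px 324.0 212.0 top z 34.9 (array([583.7, 257. ]), array([30. , 61.4]), 25.9) 2982
pos [584.7 256.6  65.3] rot [-1.7999e+02  9.0000e-02 -1.5421e+02] shift [ 1.1  0.7 79.3] rz -0.002 J6 -96.7
```

>>> apply_moves --pt "0.7 0.3 35 0 0 0" --pt "0 0 25 0 0 0" --pt "0 0 15 0 0 0" --pt "0 0 4 0 0 0" --pt "0 0 0 0 0 0"

```text
time: 14.6
tool_pos: [583.8, 256.6, -13.9]
tcp_rot: [-180.0, 0.1, -154.2]
ft_force: [0.1, 0.6, -0.3]
finger_gap: 60.4
grip_force: 0.0
```

>>> apply_moves --pt "0 0 0 0 0 0" --pt "0 0 0 0 0 0" --pt "0 0 0 0 0 0" --pt "0 0 0 0 0 0" --pt "0 0 0 0 0 0" --fingers 20

```text
time: 15.22
tool_pos: [584.3, 256.8, -13.3]
tcp_rot: [-180.0, 0.1, -154.2]
ft_force: [-0.1, -0.8, 6.4]
finger_gap: 29.1
grip_force: 51.5
```

>>> apply_moves --pt "0 0 -5 0 0 0" --pt "0 0 -15 0 0 0" --pt "0 0 -30 0 0 0" --pt "0 0 -30 0 0 0" --pt "0 0 0 0 0 0"

```text
time: 15.85
tool_pos: [585.9, 257.3, 69.4]
tcp_rot: [-180.0, 0.4, -154.2]
ft_force: [1.4, -0.6, -1.4]
finger_gap: 29.0
grip_force: 50.7
```

```bash
python3 - <<'E'
from h import *
plan([529,-72.5,66],179)
E
```

```text
pos [585.9 257.3  69.4] rot [-179.95    0.38 -154.21] shift [ 194.7 -272.2    3.4] rz 0.468 J6 -96.7
```

>>> apply_moves --pt "32 -45 0 0 0 0" --pt "33 -46 0 0 0 0" --pt "32 -45 0 0 0 0" --pt "33 -46 0 0 0 0" --pt "32 -45 0 0 0 0"

```text
time: 16.48
tool_pos: [534.6, -20.1, 63.9]
tcp_rot: [179.9, -0.1, -154.2]
ft_force: [-0.6, -0.7, -1.0]
finger_gap: 29.0
grip_force: 50.7
```

>>> apply_moves --pt "33 -45 0 0 0 0" --pt "0 0 0 0 0 0.18" --pt "0 0 0 0 0 0.18" --pt "0 0 0 0 0 0.108" --pt "0 0 0 0 0 0"

```text
time: 17.1
tool_pos: [525.1, -73.2, 64.0]
tcp_rot: [180.0, -0.1, 179.0]
ft_force: [-0.1, 0.1, -1.8]
finger_gap: 29.1
grip_force: 50.7
```

```bash
python3 - <<'E'
from h import *
plan([529,-72.5,-3],179)
E
```

```text
pos [525.1 -73.2  64. ] rot [ 1.7998e+02 -1.1000e-01  1.7901e+02] shift [-3.9  0.8 67. ] rz 0.0 J6 -102.5
```

>>> apply_moves --pt "-4 0 25 0 0 0" --pt "0 0 18 0 0 0" --pt "0 0 0 0 0 0" --pt "0 0 0 0 0 0" --pt "0 0 0 0 0 0"

```text
time: 17.73
tool_pos: [530.8, -73.6, 23.3]
tcp_rot: [-180.0, 0.1, 179.0]
ft_force: [-0.3, 0.7, -1.8]
finger_gap: 29.2
grip_force: 50.7
```

```bash
python3 - <<'E'
from h import *
plan([529,-72.5,-3],179)
im,d=eyes.snapshot('wrist');cv2.imwrite('pics/w7.png',im[:,:,::-1])
E
```

```text
pos [530.8 -73.6  23.3] rot [-1.7998e+02  9.0000e-02  1.7900e+02] shift [ 1.8  1.1 26.3] rz 0.0 J6 -102.4
```

View pics/w7.png

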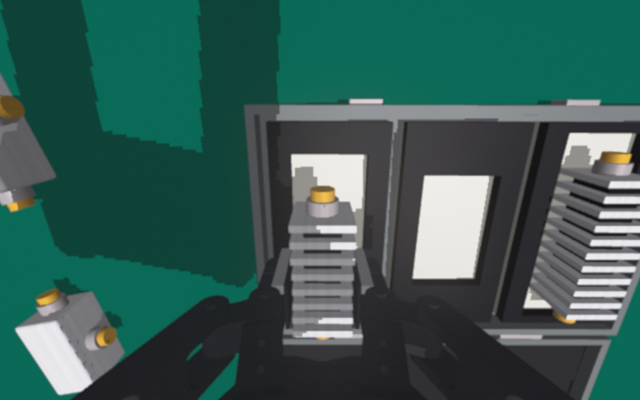

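The part is over the medium recess, at columns 292–365 with centre 328, against the part's 323. I'll shift 3 mm in tool +y and lower.

>>> apply_moves --pt "1 3 8 0 0 0" --pt "0 0 10 0 0 0" --pt "0 0 5 0 0 0" --pt "0 0 2 0 0 0" --pt "0 0 0 0 0 0"

```text
time: 18.4
tool_pos: [529.1, -70.4, -2.8]
tcp_rot: [180.0, -0.0, 179.0]
ft_force: [0.6, -0.6, -1.4]
finger_gap: 28.9
grip_force: 50.8
```

>>> apply_moves --pt "0 0 0.5 0 0 0" --pt "0 0 0.4 0 0 0" --pt "0 0 0.3 0 0 0" --pt "0 0 0 0 0 0" --pt "0 0 0 0 0 0"

```text
time: 19.02
tool_pos: [529.4, -70.5, -3.3]
tcp_rot: [-180.0, 0.0, 179.0]
ft_force: [-2.7, 0.5, 5.3]
finger_gap: 29.0
grip_force: 51.7
```

Contact made; I'll release and rise.

>>> apply_moves --pt "0 0 0 0 0 0" --pt "0 0 0 0 0 0" --pt "0 0 0 0 0 0" --pt "0 0 0 0 0 0" --pt "0 0 -5 0 0 0" --fingers 44

```text
time: 19.65
tool_pos: [528.6, -70.3, 0.8]
tcp_rot: [180.0, -0.1, 179.0]
ft_force: [0.3, -0.0, 0.4]
finger_gap: 44.1
grip_force: 0.0
```

>>> apply_moves --pt "0 0 -20 0 0 0" --pt "0 0 -40 0 0 0" --pt "0 0 -40 0 0 0" --pt "0 0 0 0 0 0" --pt "0 0 0 0 0 0"

```text
time: 20.27
tool_pos: [529.0, -70.4, 100.9]
tcp_rot: [-180.0, 0.0, 179.0]
ft_force: [-1.1, -0.2, -0.6]
finger_gap: 43.6
grip_force: 0.0
```

```bash
python3 - <<'E'
from h import *
look('attenuator_medium','pics/w8.png')
plan([528.9,402.7,100],20.4)
E
```

```text
attenuator_medium 0.58 px 322.0 202.0 top z 37.7 (array([527.8, -70.5]), array([29.9, 85. ]), 179.0) 1348
pos [528.  -70.2  99.6] rot [ 1.7997e+02 -1.4000e-01  1.7898e+02] shift [ 7.500e+00  4.728e+02 -4.000e-01] rz -0.374 J6 -102.1
```

View pics/w8.png

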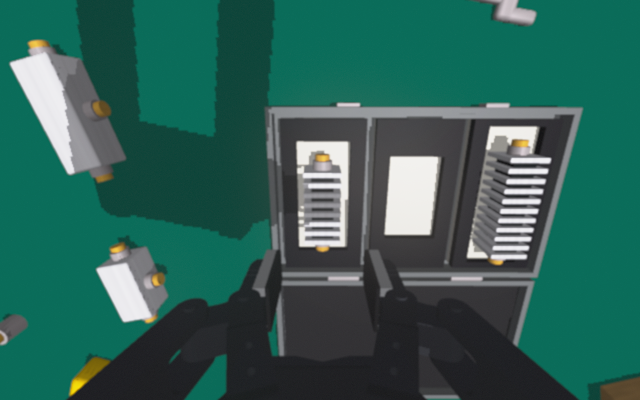

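The medium part is seated at (322,205) and the long at (507,205). The short recess, at (412,195), is still free. Going to the short part.

>>> apply_moves --pt "1 59 0 0 0 0" --pt "1 59 0 0 0 0" --pt "1 59 0 0 0 0" --pt "1 59 0 0 0 0" --pt "1 59 0 0 0 0" --fingers 60

```text
time: 21.0
tool_pos: [528.1, 226.2, 99.5]
tcp_rot: [-180.0, -0.1, 179.0]
ft_force: [1.1, -1.3, -0.3]
finger_gap: 59.8
grip_force: 0.0
```

>>> apply_moves --pt "1 59 0 0 0 0" --pt "1 59 0 0 0 0" --pt "0 59 0 0 0 0" --pt "0 0 0 0 0 -0.18" --pt "0 0 0 0 0 -0.18"

```text
time: 21.62
tool_pos: [529.0, 402.1, 98.5]
tcp_rot: [-179.9, -0.2, -160.0]
ft_force: [0.4, 0.3, -0.4]
finger_gap: 60.1
grip_force: 0.0
```

>>> apply_moves --pt "0 0 10 0 0 0" --pt "0 0 10 0 0 0" --pt "0 0 10 0 0 0" --pt "0 0 0 0 0 0" --pt "0 0 0 0 0 0"

```text
time: 22.25
tool_pos: [530.6, 401.6, 71.2]
tcp_rot: [180.0, 0.0, -160.4]
ft_force: [-0.5, -0.2, 0.0]
finger_gap: 59.8
grip_force: 0.0
```

```bash
python3 - <<'E'
from h import *
look('attenuator_short','pics/w9.png')
plan([528.9,402.7,-14],20.4)
E
```

```text
attenuator_short 0.74 px 329.0 211.0 top z 35.1 (array([528.9, 405.8]), array([29.9, 37. ]), 20.5) 1753
pos [530.9 401.9  71.8] rot [ 1.7999e+02  6.0000e-02 -1.6042e+02] shift [ 1.6  1.5 85.8] rz -0.014 J6 -76.9
```

View pics/w9.png

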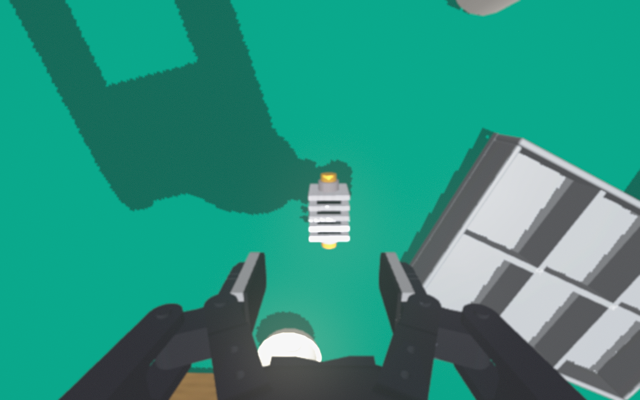

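The short part is at (329,211), about 4 mm off in tool +y, and nothing stands close beside it. I'll correct, descend and grip.

>>> apply_moves --pt "1 4 35 0 0 -0.015" --pt "0 0 25 0 0 0" --pt "0 0 20 0 0 0" --pt "0 0 5 0 0 0" --pt "0 0 0 0 0 0"

```text
time: 22.98
tool_pos: [528.5, 405.2, -13.5]
tcp_rot: [180.0, 0.0, -159.5]
ft_force: [0.4, -0.1, 0.5]
finger_gap: 60.1
grip_force: 0.0
```

>>> apply_moves --pt "0 0 0 0 0 0" --pt "0 0 0 0 0 0" --pt "0 0 0 0 0 0" --pt "0 0 0 0 0 0" --pt "0 0 0 0 0 0" --fingers 20

```text
time: 23.6
tool_pos: [529.3, 405.8, -12.3]
tcp_rot: [180.0, 0.1, -159.5]
ft_force: [-0.8, -0.0, 6.2]
finger_gap: 29.0
grip_force: 51.2
```

>>> apply_moves --pt "0 0 -5 0 0 0" --pt "0 0 -15 0 0 0" --pt "0 0 -30 0 0 0" --pt "0 0 -30 0 0 0" --pt "0 0 0 0 0 0"

```text
time: 24.22
tool_pos: [530.6, 406.6, 70.7]
tcp_rot: [179.9, 0.4, -159.5]
ft_force: [0.8, 0.3, -1.4]
finger_gap: 28.7
grip_force: 50.5
```

```bash
python3 - <<'E'
from h import *
plan([530,9,66],179)
E
```

```text
pos [530.6 406.6  70.7] rot [ 179.91    0.38 -159.53] shift [ 139.6 -372.3    4.7] rz 0.375 J6 -77.4
```

>>> apply_moves --pt "20 -53 0 0 0 0" --pt "20 -53 0 0 0 0" --pt "20 -53 0 0 0 0" --pt "20 -53 0 0 0 0" --pt "20 -53 0 0 0 0"

```text
time: 24.85
tool_pos: [526.2, 120.0, 65.3]
tcp_rot: [180.0, -0.1, -159.5]
ft_force: [1.9, -0.3, -1.1]
finger_gap: 29.0
grip_force: 50.4
```

>>> apply_moves --pt "20 -53 0 0 0 0" --pt "20 -54 0 0 0 0" --pt "0 0 0 0 0 0.185" --pt "0 0 0 0 0 0.185" --pt "0 0 0 0 0 0.005"

```text
time: 25.48
tool_pos: [526.4, 7.4, 65.3]
tcp_rot: [180.0, -0.1, 179.0]
ft_force: [0.2, -0.0, -0.4]
finger_gap: 28.8
grip_force: 50.5
```

>>> apply_moves --pt "0 0 20 0 0 0" --pt "0 0 10 0 0 0" --pt "0 0 0 0 0 0" --pt "0 0 0 0 0 0" --pt "0 0 0 0 0 0"

```text
time: 26.1
tool_pos: [527.7, 7.6, 36.9]
tcp_rot: [-180.0, 0.1, 179.0]
ft_force: [0.3, -0.3, -1.2]
finger_gap: 29.0
grip_force: 50.5
```

```bash
python3 - <<'E'
from h import *
plan([530,9,-2],179)
im,d=eyes.snapshot('wrist');cv2.imwrite('pics/w10.png',im[:,:,::-1])
E
```

```text
pos [527.7   7.6  36.9] rot [-1.7999e+02  7.0000e-02  1.7901e+02] shift [-2.2  1.5 38.9] rz 0.0 J6 -93.8
```

View pics/w10.png

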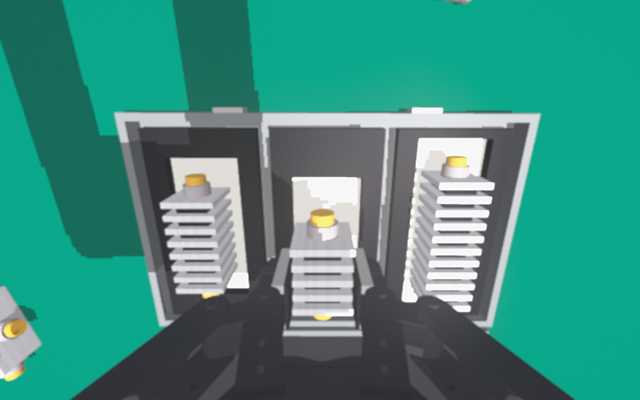

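The part is over the short recess, at columns 294–359 with centre 326, against the part's 322. Both neighbours are clear. I'll correct by (-2, +2) and lower.

>>> apply_moves --pt "-2 2 18 0 0 0" --pt "0 0 10 0 0 0" --pt "0 0 6 0 0 0" --pt "0 0 3 0 0 0" --pt "0 0 0 0 0 0"

```text
time: 26.78
tool_pos: [529.0, 9.5, -1.1]
tcp_rot: [-180.0, -0.0, 179.0]
ft_force: [-0.2, 0.2, -0.3]
finger_gap: 29.1
grip_force: 50.5
```

>>> apply_moves --pt "0 0 0.7 0 0 0" --pt "0 0 0.4 0 0 0" --pt "0 0 0.3 0 0 0" --pt "0 0 0 0 0 0" --pt "0 0 0 0 0 0"

```text
time: 27.4
tool_pos: [529.2, 9.5, -2.3]
tcp_rot: [-180.0, 0.0, 179.0]
ft_force: [-0.2, -0.0, -1.6]
finger_gap: 29.0
grip_force: 50.5
```

>>> apply_moves --pt "0 0 0.4 0 0 0" --pt "0 0 0.3 0 0 0" --pt "0 0 0 0 0 0" --pt "0 0 0 0 0 0" --pt "0 0 0 0 0 0"

```text
time: 28.02
tool_pos: [529.2, 9.6, -2.3]
tcp_rot: [-180.0, -0.0, 179.0]
ft_force: [-3.3, 0.6, 8.1]
finger_gap: 29.2
grip_force: 51.6
```

>>> apply_moves --pt "0 0 0 0 0 0" --pt "0 0 0 0 0 0" --pt "0 0 0 0 0 0" --pt "0 0 0 0 0 0" --pt "0 0 -5 0 0 0" --fingers 44

```text
time: 28.65
tool_pos: [528.7, 9.6, 1.7]
tcp_rot: [180.0, -0.1, 179.0]
ft_force: [0.9, -0.3, 0.1]
finger_gap: 43.8
grip_force: 0.0
```

>>> apply_moves --pt "0 0 -20 0 0 0" --pt "0 0 -40 0 0 0" --pt "0 0 -40 0 0 0" --pt "0 0 -40 0 0 0" --pt "0 0 0 0 0 0"

```text
time: 29.28
tool_pos: [532.1, 9.4, 146.9]
tcp_rot: [-180.0, 0.5, 179.0]
ft_force: [-0.5, -0.1, -0.8]
finger_gap: 44.3
grip_force: 0.0
```

```bash
python3 - <<'E'
from h import *
for n in ['long','medium','short']: look('attenuator_'+n,'pics/w11.png')
E
```

```text
attenuator_long 0.65 px 402.0 185.0 top z 35.9 (array([528.9,  88.3]), array([ 30.8, 109.6]), 179.1) 1719
attenuator_medium 0.87 px 241.0 190.0 top z 37.4 (array([527.2, -70.4]), array([30.5, 85. ]), 178.6) 1138
attenuator_short 0.57 px 322.0 191.0 top z 35.0 (array([528.8,   9.4]), array([29.9, 60.5]), 179.0) 591
```

View pics/w11.png

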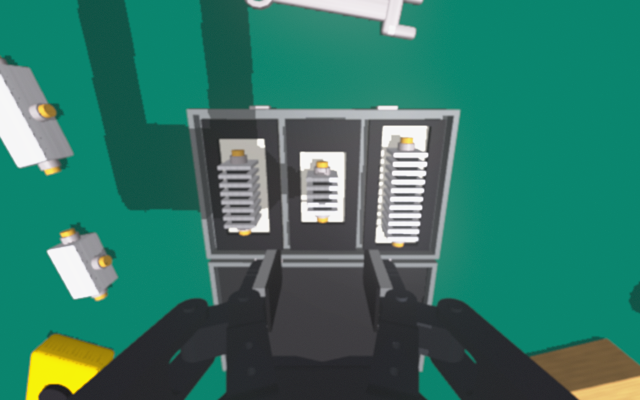

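All three lie flat in their recesses, at (241,190), (322,191) and (402,190). The couplers are untouched and the gripper is clear.

```bash
python3 -c "
from bench import job
print(job.hand_in())"
```

```text
the job is handed in; nothing more can be done
None
```

I set the long, medium and short attenuators down flat in their matching recesses, never touched the couplers, and handed the job in at about 29 s; the first grip on the long one closed above it and was redone.

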